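# Find the tight spot on the board trimmer's rail

### The arm

A 6-joint arm with a two-finger parallel gripper is mounted at the origin on the work surface. World frame = base frame: x ahead of the robot, y to its left, z up, the work surface at z = 0. Lengths are in m, angles in rad, forces in N, time in s.
With the tool pointing down it reaches from about 0.325 to 0.775 m from the base axis. Payload 5.5 kg.
Tool frame: the origin (TCP) lies at the very end of the fingers, on their centre line; the grasp point (between the pads) lies 19 mm behind it; z points along the fingers, y is the direction in which the jaws open and shut (so a half turn about z gives the same grasp; the last joint's range is limited). The gripper opens to 88 mm and grips with 3 to 60 N. Pads are 20 mm wide; open, the fingers measure 115 mm over their backs; the gripper's body (75 mm by 178 mm) begins 61 mm behind the grasp point.
Start: joints at [-1.283, 0.091, 1.231, -0, 1.82, -0.057], TCP at [0.203, -0.565, 0.223] pointing down, gripper open.
Joint ranges: [-2.87, 2.87], [-0.86, 2.18], [0.17, 2.46], [-1.51, 4.65], [0.06, 2.69], [-2.65, 2.65]. Speed limits (rad/s): [2.57, 2.57, 3.01, 3.14, 3.14, 3.14].

### API

Orientations are given as a 3x3 rotation matrix whose columns are the frame's x, y, z axes.
In Python, from station import readout, vision, manip gives the robot as it stands. The module is installed in compiled form; this text tells all that it offers.
- The arm moves only by the tool arm_command, never from a script. Its argument "plan" is a list of rows, each a list of 7 numbers: the shift along the world's x, y, z in m, then the turn, a rotation vector about the world's x, y, z in rad, then the closure, from 0 (fully open) to 1 (shut). In form: [[dx, dy, dz, ax, ay, az, claw], ...]. A call has 1 to 8 rows; each row is the pose to reach, as a shift and turn from the pose commanded when the call began; what a row does not reach only later rows make up. A row lasts 1/8 s, in which the tool goes at most 62.5 mm and 10.7 degrees, less where a joint would pass 70% of its speed; a pose out of reach is approached as far as the arm can. A call with a gripper value outside its range is refused whole. The fingers move at their own pace and stop on an object; "newtons" is the grip in N (left out, the last holds). Time passes only in rows, so rows that repeat a pose let the fingers close. It gives the time, the measured TCP pose, the force and the opening at its end, in the units of the state.
- readout.get_obs(): the state, without advancing time (a new reading comes with each control period).
- vision.camera(name): name is "scene" or "top" or "wrist"; returns a dict with "color" (420x560x3 uint8, red, green, blue), "fovy" (degrees; the focal length in pixels is half the picture's height over the tangent of half this angle, whatever the lens; pixels are square), "cx", "cy" (the principal point, pixels), "rvec" (rotation vector, rad) and "tvec" (3), from world to camera coordinates, as OpenCV has them; the wrist camera has in their place "mount" (4x4, takes a point from camera to tool coordinates, whose origin is the TCP and whose axes are the flange's). Camera axes: x right, y down, z forward; pixel columns grow to the right and rows downward; lengths in m; the calibration is good to about 2 mm. The wrist camera is an equidistant fisheye: a pixel r from the principal point sees the ray r / f radians off the axis. A picture is of the moment at which its call begins: read the wrist's pose just before it. There is no depth.
- manip.close_job(): hands the job in, once; it reports no verdict.
The state is a dict: "t": time; "qpos": joint angles; "qd": joint speeds; "tau": joint torques, N m; "tool_pos": TCP position; "ee_rot": TCP orientation; "wrist_force": force on the tool from outside, world axes, zero at the start; "wrist_torque": the same for the moment, N m; "grip_width": finger opening in m.
Only numpy, scipy, OpenCV 4.12 (cv2) and the standard library are available. Lean on these libraries where they do the work, as an engineer would, in place of code of your own. Each camera call takes 0.05 s, during which the arm holds its last target. There are 200 camera calls.

### The job

The board trimmer's yellow carriage, the one with the black knob, binds somewhere along its rail. Slide it gently up against the rubber buffer at the red end, then stroke it through its full travel up against the buffer at the blue end, feeling for the one place where it drags, and never ram it into a buffer. Finally leave the carriage standing centred on that tight spot and let go, with the things around left alone.

Things in the scene. Friction and masses are not known exactly. Their poses are not given: they have to be found in the camera images.
- trimmer: fixed board trimmer without blade: grey base board 200 x 460 x 12 mm; origin at the centre of its underside on the table. Its y axis runs along the rail, towards the red end block (+y); the blue end block is at -y. The end blocks are 50 x 26 mm, tops 68 mm above the table, centred on x = 0 at y = +192 and -192 mm
- rail: aluminium rail 34 x 360 x 20 mm fixed along the board's middle; origin at the centre of its underside. Hidden in it, at a new place each time, is one tight spot: with the carriage centred on it joint carriage reads between 0.045 and 0.205. Drag begins about 12 mm before the spot's middle, is full (7 to 12 N to slide) within 7 mm either side and is gone about 14 mm past it
- carriage (a joint): position of the yellow carriage along the rail (m): 0 where it just touches the red buffer, 0.25 where it just touches the blue one. The block is 70 mm across the rail, 60 mm along it, its top 62 mm above the table; away from the tight spot it slides with about 1.5 N, and it stays where it is left
- knob_top (a point): centre of the top of the upright round black knob on the carriage's centre: 26 mm diameter, 46 mm tall, top 108 mm above the table, the only part of the carriage to hold; axes as the trimmer's
- red_buffer: round black rubber buffer, 16 mm diameter, that stands out from the red end block 50 mm above the table; origin at the centre of its face as it meets the carriage; springy, 3 N per mm, with 7 mm of give before the carriage stops dead
- blue_buffer: the same at the blue end
- palette_knife: palette knife, 190 mm long, lying on the base board on the far side of the rail; leave alone
- red_tube: paint tube with a red band, 100 x 36 x 18 mm, lying on the base board on the robot's side of the rail; leave alone
- tape: roll of yellow tape, 90 mm diameter, 24 mm high, on the table; leave alone
- green_tube: paint tube with a green band, 100 x 36 x 18 mm, on the table; leave alone
- medium_jar: closed amber jar, 64 mm diameter, 95 mm tall, on the table beyond the trimmer; leave alone
- brush_mug: white mug with three brushes, 80 mm diameter, 210 mm tall, on the table beyond the trimmer; leave alone

How it is judged:
By the outcome, as a careful person would: the job done as asked, in the order asked, and still so for the second after the job is handed in, with the robot touching nothing.
It also fails if it takes over 72 s, if anything falls off the work surface, if the arm or the gripper's body presses on something with over 40 N, if the wrist force passes 120 N, or if a joint passes its speed limit or range.

## Working session

There is one attempt and no reset: what is moved stays moved. The work goes in short steps, Python scripts to look and compute and a tool call to move; the robot and the scene stay as the last step left them, time stands still between calls to the robot, and variables do not carry over. Pictures are saved under pics/ and viewed, about 8 in all and at most 12, crops included, and the job is handed in when it is done.

Besides the shell and the picture viewer there is one more tool, called after "Request:" in YAML: its name, and indented under it one key for each argument. arm_command: Moves the arm, as the interface text tells. Its arguments: {"type":"object","properties":{"plan":{"type":"array"},"newtons":{"type":"number"}},"required":["plan"]}

```bash
mkdir -p pics
cat > h.py <<'E'
import numpy as np, cv2
from station import readout, vision, manip
def cam(n,save=None):
    c=vision.camera(n)
    if save: cv2.imwrite('pics/'+save,c['color'][:,:,::-1])
    return c
def ray2plane(c,u,v,z):
    f=210/np.tan(np.radians(c['fovy'])/2)
    R=cv2.Rodrigues(np.array(c['rvec'],float))[0]; t=np.array(c['tvec'],float).ravel()
    o=-R.T@t; d=R.T@np.array([(u-c['cx'])/f,(v-c['cy'])/f,1])
    return o+d*(z-o[2])/d[2]
E
python3 - <<'E'
from h import *
import pickle
o=readout.get_obs(); print({k:np.round(v,4).tolist() for k,v in o.items()})
for n in('top','scene'):
    c=cam(n,n+'0.png'); pickle.dump(c,open(n+'.pkl','wb')); print(n,c['fovy'],c['cx'],c['cy'],c['rvec'],c['tvec'])
a=cv2.imread('pics/top0.png');b=cv2.imread('pics/scene0.png')
E
```

```text
{'t': 0.0, 'qpos': [-1.2827, 0.0919, 1.2319, 0.0, 1.8198, -0.0567], 'qd': [-0.0004, 0.0002, -0.0004, -0.0011, 0.0009, -0.0008], 'tau': [0.0002, -44.6445, -40.6448, 0.0699, 0.0294, -0.0002], 'tool_pos': [0.2027, -0.5644, 0.2215], 'ee_rot': [[0.9412, 0.338, -0.0006], [0.338, -0.9412, 0.0019], [0.0001, -0.0019, -1.0]], 'wrist_force': [-0.4957, 0.3077, 0.2264], 'wrist_torque': [0.017, -0.0038, 0.017], 'grip_width': 0.0881}
top 45.95739131129354 281.2937320585825 202.6680078276294 [ 2.15418067 -2.09752589  0.2156967 ] [-0.02241956  0.59803195  1.37159798]
scene 43.543338109812545 276.7910123032878 201.77748036016897 [ 1.08351764  2.18204099 -1.19829405] [ 0.3643897  -0.16720595  1.99572945]
```

View pics/top0.png

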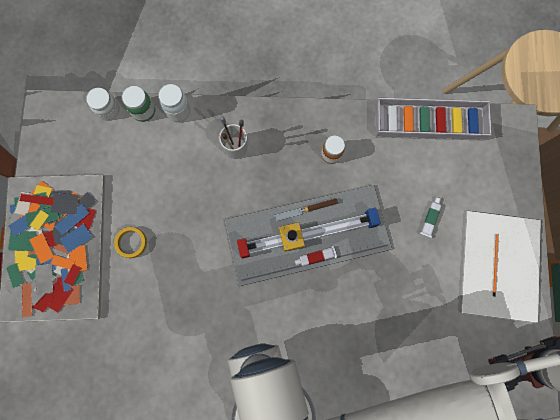

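View pics/scene0.png

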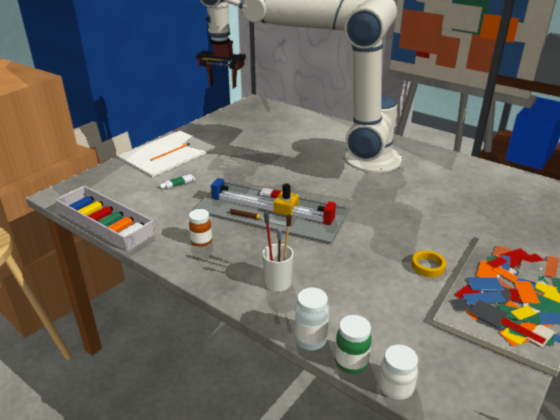

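The top view shows the red block near (243,248), the blue block near (373,217), and the yellow carriage with its black knob near (291,236). The knife lies on the far side of the rail and the red tube on the near side. The scene view agrees, with the carriage nearer the red end. Next I'll measure these positions.

Run:
```python
from h import *
import pickle
c=pickle.load(open('top.pkl','rb')); im=c['color']; hsv=cv2.cvtColor(im,cv2.COLOR_RGB2HSV)
def blob(lo,hi,box):
    m=cv2.inRange(hsv,np.array(lo),np.array(hi)); k=np.zeros_like(m); x0,x1,y0,y1=box; k[y0:y1,x0:x1]=m[y0:y1,x0:x1]
    ct=max(cv2.findContours(k,cv2.RETR_EXTERNAL,cv2.CHAIN_APPROX_NONE)[0],key=cv2.contourArea)
    return cv2.minAreaRect(ct)
P={}
for n,lo,hi,box,z in [('red',(0,130,60),(8,255,255),(230,258,232,265),.068),('blue',(100,120,40),(125,255,255),(355,390,200,235),.068),('yel',(18,120,90),(32,255,255),(270,310,218,255),.062),('knob',(0,0,0),(180,255,50),(282,302,226,245),.108)]:
    r=blob(lo,hi,box); P[n]=ray2plane(c,*r[0],z); print(n,np.round(r[0],1),np.round(r[1],1),round(r[2],1),P[n].round(4))
d=P['red']-P['blue']; print('dist',np.linalg.norm(d[:2]),'dir',d[:2]/np.linalg.norm(d[:2]),np.degrees(np.arctan2(d[1],d[0])))
u=d/np.linalg.norm(d); m=(P['red']+P['blue'])/2; print('mid',m)
for n in('yel','knob'): print(n,'along',(P[n]-m)[:2]@u[:2],'across',np.cross(u[:2],(P[n]-m)[:2]))
cv2.imwrite('pics/z.png',cv2.resize(im[170:300,210:400,::-1],None,fx=4,fy=4,interpolation=cv2.INTER_CUBIC))
```

```text
red [242.7 248. ] [18.4  8.8] 77.0 [0.4635 0.0988 0.068 ]
blue [372.3 217.3] [18.3 11.7] 74.1 [ 0.5612 -0.2672  0.068 ]
yel [291.2 236.4] [24.9 21.4] 76.8 [ 0.5009 -0.0371  0.062 ]
knob [292. 235.] [8. 8.] 90.0 [ 0.499  -0.0377  0.108 ]
dist 0.3787602634147745 dir [-0.25790034  0.96617153] 104.94551191418164
mid [ 0.51234297 -0.0841938   0.068     ]
yel along 0.048431398926308294 across -0.0011030721047081589
knob along 0.04832593378011618 across 0.0009169774682660538<stdin>:13: DeprecationWarning: Arrays of 2-dimensional vectors are deprecated. Use arrays of 3-dimensional vectors instead. (deprecated in NumPy 2.0)
```

View pics/z.png

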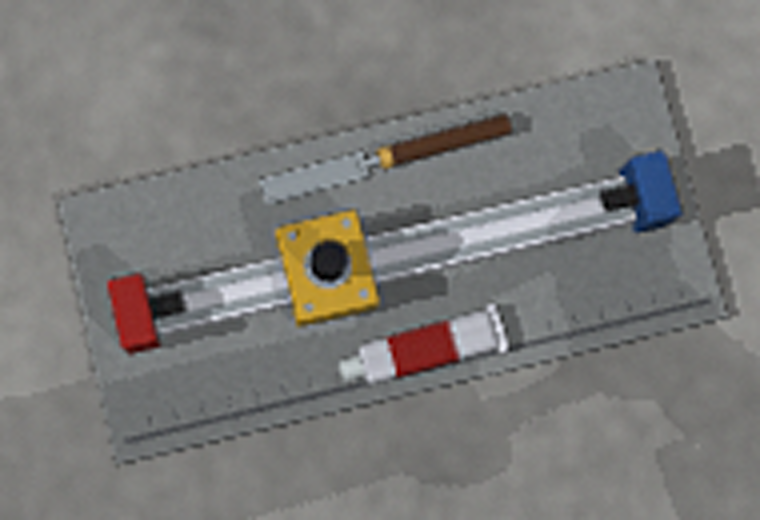

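Measured distances fit the given sizes: 379 mm between blocks (384 expected, since some of their sides are visible), and both carriage and knob lie on the rail line. The joint reads about 0.077. Next I'll go above the knob with the jaws along the rail, which needs a yaw of -0.085.

Request:
arm_command:
  plan:
    - [0.02,0.035,0,0,0,-0.01,0]
    - [0.045,0.08,0,0,0,-0.02,0]
    - [0.07,0.125,0,0,0,-0.03,0]
    - [0.095,0.17,0,0,0,-0.04,0]
    - [0.12,0.215,0,0,0,-0.05,0]
    - [0.145,0.26,0,0,0,-0.06,0]
    - [0.17,0.305,0,0,0,-0.075,0]
    - [0.195,0.35,0,0,0,-0.085,0]

```text
t: 1.1
tool_pos: [0.3982, -0.2131, 0.2223]
ee_rot: [[0.967, 0.256, -0.0], [0.256, -0.967, 0.0], [-0.0, -0.0, -1.0]]
wrist_force: [0.6, -1.3, -0.7]
grip_width: 0.0877
```

Request:
arm_command:
  plan:
    - [0.025,0.045,0,0,0,0,0]
    - [0.05,0.09,0,0,0,0,0]
    - [0.075,0.13,-0.01,0,0,0,0]
    - [0.095,0.165,-0.015,0,0,0,0]
    - [0.102,0.177,-0.02,0,0,0,0]
    - [0.102,0.177,-0.02,0,0,0,0]
    - [0.102,0.177,-0.02,0,0,0,0]

```text
t: 1.98
tool_pos: [0.4995, -0.0388, 0.2028]
ee_rot: [[0.967, 0.256, -0.0], [0.256, -0.967, -0.001], [-0.0, 0.001, -1.0]]
wrist_force: [0.2, 0.7, -0.1]
grip_width: 0.0877
```

Run:
```python
from h import *
o=readout.get_obs(); print(o['t'],o['tool_pos'],o['ee_rot'],o['wrist_force'],np.degrees(np.arctan2(o['ee_rot'][1][1],o['ee_rot'][0][1])))
c=cam('wrist','w1.png'); print(c['fovy'],c['cx'],c['cy'],c['mount'])
import pickle; pickle.dump((o,c),open('w1.pkl','wb'))
# predicted pixel of knob
M=np.array(c['mount']);R=np.array(o['ee_rot']);f=210/np.tan(np.radians(c['fovy'])/2)
for p in([.4995,-.0375,.108],[.4635,.0988,.068],[.5612,-.2672,.068]):
    q=np.linalg.inv(M)@np.append(R.T@(np.array(p)-o['tool_pos']),1); th=np.arctan2(np.hypot(q[0],q[1]),q[2]); s=f*th/np.hypot(q[0],q[1]); print(c['cx']+q[0]*s,c['cy']+q[1]*s)
```

```text
1.975 [ 0.49945054 -0.0388033   0.20284556] [[ 9.66748938e-01  2.55727374e-01 -2.00046968e-05]
 [ 2.55727324e-01 -9.66748794e-01 -5.53081129e-04]
 [-1.60777501e-04  5.29574847e-04 -9.99999847e-01]] [ 0.17429915  0.70471292 -0.12812062] -75.18330814960865
65.70646984690485 277.7503998675379 205.92333222376337 [[ 2.49482043e-04 -9.67395254e-01 -2.53271316e-01  6.84105925e-02]
 [ 9.99999525e-01  4.79900643e-04 -8.47990543e-04 -5.05668507e-04]
 [ 9.41887094e-04 -2.53270984e-01  9.67394915e-01 -1.61657545e-01]
 [ 0.00000000e+00  0.00000000e+00  0.00000000e+00  1.00000000e+00]]
277.05526966265165 206.94248460857526
136.1395844397195 196.51250808369792
493.3566742742843 196.7450290814248
```

View pics/w1.png

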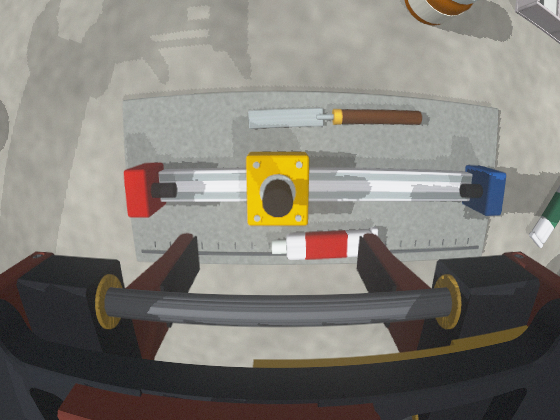

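The wrist view shows the knob at about (278,197), columns 262-293 and rows 176-217. It is centred between the jaws along the rail, but may sit a few mm further out than predicted. I'll measure that.

```bash
cat >> h.py <<'E'
def wray(o,c,u,v,z):
    M=np.array(c['mount']);R=np.array(o['ee_rot']);f=210/np.tan(np.radians(c['fovy'])/2)
    a=np.array([u-c['cx'],v-c['cy']]); r=np.hypot(*a); th=r/f
    d=np.append(a/max(r,1e-9)*np.sin(th),np.cos(th))
    d=R@M[:3,:3]@d; p=R@M[:3,3]+o['tool_pos']; return p+d*(z-p[2])/d[2]
E
python3 - <<'E'
from h import *
import pickle
o,c=pickle.load(open('w1.pkl','rb')); im=c['color']
for v in range(172,222,2): print(v,im[v,278].tolist(),end=' ')
print()
hsv=cv2.cvtColor(im,cv2.COLOR_RGB2HSV)
m=cv2.inRange(hsv,np.array((18,120,90)),np.array((32,255,255)));m[:140]=0;m[240:]=0
x,y,w,h=cv2.boundingRect(max(cv2.findContours(m,0,1)[0],key=cv2.contourArea));print('yel',x,y,w,h)
# visible bottom edge of carriage top / far edge at z=.062
print('yel far', wray(o,c,x+w/2,y,.062),'near',wray(o,c,x+w/2,y+h,.062))
for v in(197,200,203): print('knob',v,wray(o,c,277.5,v,.108))
cv2.imwrite('pics/w1c.png',cv2.resize(im[140:235,110:520,::-1],None,fx=1.9,fy=4,interpolation=cv2.INTER_CUBIC))
cv2.imwrite('pics/w1c.png',np.vstack([cv2.resize(im[150:230,240:320,::-1],(560,560),interpolation=cv2.INTER_CUBIC)]))
E
```

```text
172 [222, 178, 10] 174 [162, 150, 122] 176 [172, 179, 177] 178 [153, 158, 156] 180 [70, 63, 52] 182 [71, 64, 50] 184 [74, 66, 54] 186 [73, 62, 51] 188 [75, 65, 54] 190 [81, 70, 65] 192 [82, 74, 66] 194 [81, 74, 65] 196 [78, 74, 64] 198 [79, 74, 67] 200 [77, 68, 60] 202 [79, 72, 64] 204 [77, 71, 62] 206 [81, 74, 67] 208 [81, 71, 67] 210 [81, 75, 66] 212 [79, 74, 65] 214 [82, 76, 70] 216 [77, 69, 62] 218 [236, 198, 10] 220 [236, 202, 10] 
yel 246 152 63 74
yel far [ 0.53886196 -0.0274037   0.062     ] near [ 0.46912457 -0.04585678  0.062     ]
knob 197 [ 0.50764499 -0.03572034  0.108     ]
knob 200 [ 0.5052282  -0.03635981  0.108     ]
knob 203 [ 0.50280056 -0.03700213  0.108     ]
```

View pics/w1c.png

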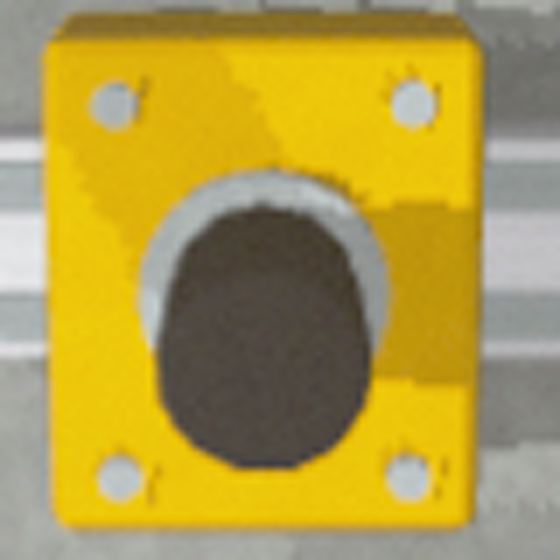

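The crop shows the knob's top disc centred at about (277.6, 202.6), which puts it at (0.503, -0.037). That is 3 mm outward of the first estimate, and the yaw is good. I'll descend and grip gently.

Request:
arm_command:
  plan:
    - [0.003,0.0015,-0.03,0,0,0,0.3]
    - [0.003,0.0015,-0.06,0,0,0,0.3]
    - [0.003,0.0015,-0.09,0,0,0,0.3]
    - [0.003,0.0015,-0.11,0,0,0,0.3]
    - [0.003,0.0015,-0.122,0,0,0,0.3]
    - [0.003,0.0015,-0.13,0,0,0,0.3]
    - [0.003,0.0015,-0.13,0,0,0,0.3]
    - [0.003,0.0015,-0.13,0,0,0,0.3]
  newtons: 5

```text
t: 3.02
tool_pos: [0.5033, -0.0363, 0.0736]
ee_rot: [[0.966, 0.257, 0.001], [0.257, -0.966, -0.0], [0.001, 0.001, -1.0]]
wrist_force: [0.1, 0.8, -0.5]
grip_width: 0.0616
```

Request:
arm_command:
  plan:
    - [0,0,0,0,0,0,0.6]
    - [0,0,0,0,0,0,0.8]
    - [0,0,0,0,0,0,1]
    - [0,0,0,0,0,0,1]
    - [0,0,0,0,0,0,1]
    - [0,0,0,0,0,0,1]
  newtons: 5

```text
t: 3.78
tool_pos: [0.5029, -0.0363, 0.0727]
ee_rot: [[0.966, 0.257, 0.0], [0.257, -0.966, -0.0], [0.0, 0.0, -1.0]]
wrist_force: [0.3, -0.9, 0.5]
grip_width: 0.026
```

Request:
arm_command:
  plan:
    - [0,0,0,0,0,0,1]
    - [0,0,0,0,0,0,1]
    - [0,0,0,0,0,0,1]
    - [0,0,0,0,0,0,1]
  newtons: 30

```text
t: 4.28
tool_pos: [0.5029, -0.0363, 0.0727]
ee_rot: [[0.966, 0.257, 0.0], [0.257, -0.966, -0.0], [0.0, 0.0, -1.0]]
wrist_force: [0.4, -1.6, 0.4]
grip_width: 0.0254
```

The knob is gripped (opening about 25.5 mm). I'll move towards red, about 77 mm away, covering 60 mm first while reading forces.

Request:
arm_command:
  plan:
    - [-0.0009,0.0032,0,0,0,0,1]
    - [-0.0017,0.0064,0,0,0,0,1]
    - [-0.0026,0.0097,0,0,0,0,1]

```text
t: 4.65
tool_pos: [0.5001, -0.0262, 0.0727]
ee_rot: [[0.966, 0.257, 0.0], [0.257, -0.966, -0.0], [0.0, 0.0, -1.0]]
wrist_force: [0.8, -1.0, 1.1]
grip_width: 0.0257
```

Request:
arm_command:
  plan:
    - [-0.0009,0.0032,0,0,0,0,1]
    - [-0.0017,0.0064,0,0,0,0,1]
    - [-0.0026,0.0097,0,0,0,0,1]

```text
t: 5.03
tool_pos: [0.4976, -0.0165, 0.0727]
ee_rot: [[0.966, 0.257, 0.0], [0.257, -0.966, -0.0], [0.0, 0.0, -1.0]]
wrist_force: [0.5, 0.1, 2.1]
grip_width: 0.0254
```

Request:
arm_command:
  plan:
    - [-0.0009,0.0032,0,0,0,0,1]
    - [-0.0017,0.0064,0,0,0,0,1]
    - [-0.0026,0.0097,0,0,0,0,1]

```text
t: 5.4
tool_pos: [0.495, -0.0069, 0.0727]
ee_rot: [[0.966, 0.257, 0.0], [0.257, -0.966, 0.0], [0.0, 0.0, -1.0]]
wrist_force: [0.7, -1.2, 2.0]
grip_width: 0.0256
```

Request:
arm_command:
  plan:
    - [-0.0009,0.0032,0,0,0,0,1]
    - [-0.0017,0.0064,0,0,0,0,1]
    - [-0.0026,0.0097,0,0,0,0,1]

```text
t: 5.78
tool_pos: [0.4924, 0.0028, 0.0727]
ee_rot: [[0.966, 0.257, 0.0], [0.257, -0.966, 0.0], [0.0, -0.0, -1.0]]
wrist_force: [0.7, -1.1, 2.0]
grip_width: 0.0261
```

Request:
arm_command:
  plan:
    - [-0.0009,0.0032,0,0,0,0,1]
    - [-0.0017,0.0064,0,0,0,0,1]
    - [-0.0026,0.0097,0,0,0,0,1]

```text
t: 6.15
tool_pos: [0.4898, 0.0125, 0.0727]
ee_rot: [[0.966, 0.257, 0.0], [0.257, -0.966, 0.0], [0.0, 0.0, -1.0]]
wrist_force: [1.1, -2.1, 1.7]
grip_width: 0.0255
```

Request:
arm_command:
  plan:
    - [-0.0009,0.0032,0,0,0,0,1]
    - [-0.0017,0.0064,0,0,0,0,1]
    - [-0.0026,0.0097,0,0,0,0,1]

```text
t: 6.52
tool_pos: [0.4872, 0.0222, 0.0727]
ee_rot: [[0.966, 0.257, 0.0], [0.257, -0.966, 0.0], [0.0, 0.0, -1.0]]
wrist_force: [1.3, -0.8, 2.3]
grip_width: 0.0256
```

Request:
arm_command:
  plan:
    - [-0.0005,0.0019,0,0,0,0,1]
    - [-0.001,0.0039,0,0,0,0,1]

```text
t: 6.78
tool_pos: [0.4862, 0.026, 0.0727]
ee_rot: [[0.966, 0.257, 0.0], [0.257, -0.966, 0.0], [0.0, 0.0, -1.0]]
wrist_force: [0.8, -1.4, 1.5]
grip_width: 0.0252
```

Request:
arm_command:
  plan:
    - [-0.0005,0.0019,0,0,0,0,1]
    - [-0.001,0.0039,0,0,0,0,1]

```text
t: 7.02
tool_pos: [0.4852, 0.0299, 0.0727]
ee_rot: [[0.966, 0.257, 0.0], [0.257, -0.966, -0.0], [0.0, 0.0, -1.0]]
wrist_force: [0.2, -1.6, 1.8]
grip_width: 0.0257
```

Request:
arm_command:
  plan:
    - [-0.0005,0.0019,0,0,0,0,1]
    - [-0.001,0.0039,0,0,0,0,1]

```text
t: 7.28
tool_pos: [0.4841, 0.0338, 0.0727]
ee_rot: [[0.966, 0.257, -0.0], [0.257, -0.966, -0.0], [-0.0, 0.0, -1.0]]
wrist_force: [1.0, -1.4, 2.0]
grip_width: 0.0259
```

Request:
arm_command:
  plan:
    - [-0.0003,0.001,0,0,0,0,1]
    - [-0.0003,0.001,0,0,0,0,1]

```text
t: 7.52
tool_pos: [0.4838, 0.0349, 0.0727]
ee_rot: [[0.966, 0.257, -0.0], [0.257, -0.966, 0.0], [-0.0, -0.0, -1.0]]
wrist_force: [0.4, -1.0, 3.2]
grip_width: 0.0254
```

Request:
arm_command:
  plan:
    - [-0.0002,0.001,0,0,0,0,1]
    - [-0.0002,0.001,0,0,0,0,1]

```text
t: 7.78
tool_pos: [0.4837, 0.0356, 0.0727]
ee_rot: [[0.966, 0.257, -0.0], [0.257, -0.966, -0.0], [-0.0, 0.0, -1.0]]
wrist_force: [0.8, -1.9, 2.3]
grip_width: 0.0255
```

Request:
arm_command:
  plan:
    - [-0.0003,0.001,0,0,0,0,1]
    - [-0.0003,0.001,0,0,0,0,1]

```text
t: 8.02
tool_pos: [0.4835, 0.0363, 0.0727]
ee_rot: [[0.967, 0.257, 0.0], [0.257, -0.967, -0.001], [-0.0, 0.001, -1.0]]
wrist_force: [1.9, -4.3, 2.6]
grip_width: 0.0258
```

Request:
arm_command:
  plan:
    - [-0.0002,0.001,0,0,0,0,1]
    - [-0.0002,0.001,0,0,0,0,1]
    - [-0.0002,0.001,0,0,0,0,1]

```text
t: 8.4
tool_pos: [0.4833, 0.0371, 0.0727]
ee_rot: [[0.967, 0.256, 0.0], [0.256, -0.967, -0.001], [-0.0, 0.001, -1.0]]
wrist_force: [0.9, -6.1, 3.2]
grip_width: 0.0256
```

Run:
```python
from h import *
o=readout.get_obs(); print(o['t'],o['tool_pos'],o['wrist_force'])
o=readout.get_obs(); print(o['t'],o['tool_pos'],o['wrist_force'])
```

```text
8.4 [0.48327254 0.03708635 0.07268309] [ 0.92630416 -6.05736163  3.18309099]
8.4 [0.48327254 0.03708635 0.07268309] [ 0.92630416 -6.05736163  3.18309099]
```

The red buffer is met gently at about 4.5 N above the sliding force, or about 1.5 mm of compression. Joint 0 is at s = p·u ≈ -0.0904. Now I'll stroke towards blue: the stretch already found free goes faster, then small steps.

Request:
arm_command:
  plan:
    - [0.0013,-0.0048,0,0,0,0,1]
    - [0.0026,-0.0096,0,0,0,0,1]
    - [0.0039,-0.0145,0,0,0,0,1]
    - [0.0052,-0.0193,0,0,0,0,1]
    - [0.0065,-0.0242,0,0,0,0,1]
    - [0.0077,-0.029,0,0,0,0,1]
    - [0.009,-0.0338,0,0,0,0,1]
    - [0.0103,-0.0386,0,0,0,0,1]

```text
t: 9.4
tool_pos: [0.4935, -0.0012, 0.0726]
ee_rot: [[0.966, 0.257, -0.0], [0.257, -0.966, 0.0], [-0.0, -0.0, -1.0]]
wrist_force: [-2.2, 0.7, 5.0]
grip_width: 0.0254
```

Request:
arm_command:
  plan:
    - [0.0013,-0.0048,0,0,0,0,1]
    - [0.0026,-0.0096,0,0,0,0,1]
    - [0.0039,-0.0145,0,0,0,0,1]
    - [0.0052,-0.0193,0,0,0,0,1]
    - [0.0065,-0.0242,0,0,0,0,1]
    - [0.0077,-0.029,0,0,0,0,1]

```text
t: 10.15
tool_pos: [0.5013, -0.0303, 0.0726]
ee_rot: [[0.966, 0.257, -0.0], [0.257, -0.966, 0.0], [-0.0, -0.0, -1.0]]
wrist_force: [-2.6, 0.8, 4.3]
grip_width: 0.0259
```

Request:
arm_command:
  plan:
    - [0.0005,-0.0019,0,0,0,0,1]
    - [0.001,-0.0039,0,0,0,0,1]

```text
t: 10.4
tool_pos: [0.5023, -0.0339, 0.0727]
ee_rot: [[0.966, 0.257, 0.0], [0.257, -0.966, 0.0], [0.0, -0.0, -1.0]]
wrist_force: [-1.6, 0.8, 4.4]
grip_width: 0.0255
```

Request:
arm_command:
  plan:
    - [0.0005,-0.0019,0,0,0,0,1]
    - [0.001,-0.0039,0,0,0,0,1]

```text
t: 10.65
tool_pos: [0.5033, -0.0378, 0.0727]
ee_rot: [[0.966, 0.257, 0.0], [0.257, -0.966, 0.0], [0.0, -0.0, -1.0]]
wrist_force: [-1.8, 1.4, 5.1]
grip_width: 0.0255
```

Request:
arm_command:
  plan:
    - [0.0005,-0.0019,0,0,0,0,1]
    - [0.001,-0.0039,0,0,0,0,1]

```text
t: 10.9
tool_pos: [0.5039, -0.0401, 0.0727]
ee_rot: [[0.966, 0.258, -0.001], [0.258, -0.966, 0.003], [0.0, -0.003, -1.0]]
wrist_force: [-4.6, 8.5, 6.4]
grip_width: 0.0257
```

Request:
arm_command:
  plan:
    - [0.0005,-0.0019,0,0,0,0,1]
    - [0.001,-0.0039,0,0,0,0,1]

```text
t: 11.15
tool_pos: [0.5047, -0.043, 0.0727]
ee_rot: [[0.966, 0.259, -0.001], [0.259, -0.966, 0.005], [-0.0, -0.005, -1.0]]
wrist_force: [-5.4, 10.0, 6.7]
grip_width: 0.0255
```

Request:
arm_command:
  plan:
    - [0.0005,-0.0019,0,0,0,0,1]
    - [0.001,-0.0039,0,0,0,0,1]

```text
t: 11.4
tool_pos: [0.5059, -0.0474, 0.0727]
ee_rot: [[0.966, 0.258, -0.001], [0.258, -0.966, 0.004], [0.0, -0.004, -1.0]]
wrist_force: [-2.9, 8.3, 6.9]
grip_width: 0.0256
```

Request:
arm_command:
  plan:
    - [0.0005,-0.0019,0,0,0,0,1]
    - [0.001,-0.0039,0,0,0,0,1]

```text
t: 11.65
tool_pos: [0.5069, -0.0514, 0.0727]
ee_rot: [[0.966, 0.258, -0.001], [0.258, -0.966, 0.004], [0.0, -0.004, -1.0]]
wrist_force: [-3.3, 7.4, 6.3]
grip_width: 0.0255
```

Request:
arm_command:
  plan:
    - [0.0005,-0.0019,0,0,0,0,1]
    - [0.001,-0.0039,0,0,0,0,1]

```text
t: 11.9
tool_pos: [0.5079, -0.0553, 0.0727]
ee_rot: [[0.966, 0.258, -0.001], [0.258, -0.966, 0.004], [0.0, -0.004, -1.0]]
wrist_force: [-2.9, 8.8, 6.8]
grip_width: 0.0256
```

Request:
arm_command:
  plan:
    - [0.0005,-0.0019,0,0,0,0,1]
    - [0.001,-0.0039,0,0,0,0,1]

```text
t: 12.15
tool_pos: [0.509, -0.0592, 0.0727]
ee_rot: [[0.966, 0.258, -0.001], [0.258, -0.966, 0.004], [0.0, -0.004, -1.0]]
wrist_force: [-3.2, 8.6, 6.5]
grip_width: 0.0258
```

Request:
arm_command:
  plan:
    - [0.0005,-0.0019,0,0,0,0,1]

```text
t: 12.28
tool_pos: [0.5096, -0.0616, 0.0727]
ee_rot: [[0.966, 0.258, -0.0], [0.258, -0.966, 0.002], [0.0, -0.002, -1.0]]
wrist_force: [-2.0, 5.6, 5.4]
grip_width: 0.0255
```

Request:
arm_command:
  plan:
    - [0.0005,-0.0019,0,0,0,0,1]

```text
t: 12.4
tool_pos: [0.5104, -0.0643, 0.0727]
ee_rot: [[0.966, 0.258, 0.0], [0.258, -0.966, 0.001], [0.001, -0.001, -1.0]]
wrist_force: [-0.4, 1.4, 4.7]
grip_width: 0.0252
```

Request:
arm_command:
  plan:
    - [0.0005,-0.0019,0,0,0,0,1]

```text
t: 12.52
tool_pos: [0.511, -0.0668, 0.0727]
ee_rot: [[0.966, 0.257, 0.001], [0.257, -0.966, 0.0], [0.001, 0.0, -1.0]]
wrist_force: [-0.4, 1.9, 3.9]
grip_width: 0.0253
```

Request:
arm_command:
  plan:
    - [0.0005,-0.0019,0,0,0,0,1]

```text
t: 12.65
tool_pos: [0.5115, -0.0688, 0.0727]
ee_rot: [[0.966, 0.257, 0.001], [0.257, -0.966, 0.0], [0.001, 0.0, -1.0]]
wrist_force: [-0.0, 1.8, 3.4]
grip_width: 0.0257
```

Request:
arm_command:
  plan:
    - [0.0005,-0.0019,0,0,0,0,1]

```text
t: 12.78
tool_pos: [0.512, -0.0707, 0.0727]
ee_rot: [[0.966, 0.257, 0.001], [0.257, -0.966, 0.0], [0.001, 0.0, -1.0]]
wrist_force: [1.5, 2.0, 3.2]
grip_width: 0.0255
```

Request:
arm_command:
  plan:
    - [0.0005,-0.0019,0,0,0,0,1]

```text
t: 12.9
tool_pos: [0.5125, -0.0726, 0.0726]
ee_rot: [[0.966, 0.257, 0.001], [0.257, -0.966, 0.0], [0.001, 0.0, -1.0]]
wrist_force: [1.3, 2.2, 2.9]
grip_width: 0.0257
```

Request:
arm_command:
  plan:
    - [0.0005,-0.0019,0,0,0,0,1]

```text
t: 13.02
tool_pos: [0.513, -0.0745, 0.0727]
ee_rot: [[0.966, 0.257, 0.001], [0.257, -0.966, 0.0], [0.001, 0.0, -1.0]]
wrist_force: [2.7, 2.0, 3.3]
grip_width: 0.0257
```

Request:
arm_command:
  plan:
    - [0.0005,-0.0019,0,0,0,0,1]

```text
t: 13.15
tool_pos: [0.5135, -0.0764, 0.0727]
ee_rot: [[0.966, 0.257, 0.001], [0.257, -0.966, 0.0], [0.001, 0.0, -1.0]]
wrist_force: [3.0, 2.8, 2.8]
grip_width: 0.0253
```

The drag runs from joint ≈0.077 to 0.1025, about 26 mm wide as specified, so its middle is at about 0.0885. I'll carry on to the blue end.

Request:
arm_command:
  plan:
    - [0.0014,-0.0048,0,0,0,0,1]
    - [0.0028,-0.0096,0,0,0,0,1]
    - [0.0041,-0.0145,0,0,0,0,1]
    - [0.0054,-0.0193,0,0,0,0,1]
    - [0.0067,-0.0242,0,0,0,0,1]
    - [0.008,-0.029,0,0,0,0,1]
    - [0.0094,-0.0338,0,0,0,0,1]
    - [0.0107,-0.0386,0,0,0,0,1]

```text
t: 14.15
tool_pos: [0.5239, -0.1153, 0.0727]
ee_rot: [[0.966, 0.257, -0.0], [0.257, -0.966, -0.0], [-0.0, -0.0, -1.0]]
wrist_force: [0.7, 1.9, 5.2]
grip_width: 0.0255
```

Request:
arm_command:
  plan:
    - [0.0014,-0.0048,0,0,0,0,1]
    - [0.0028,-0.0096,0,0,0,0,1]
    - [0.0041,-0.0145,0,0,0,0,1]
    - [0.0054,-0.0193,0,0,0,0,1]
    - [0.0067,-0.0242,0,0,0,0,1]
    - [0.008,-0.029,0,0,0,0,1]
    - [0.0094,-0.0338,0,0,0,0,1]
    - [0.0107,-0.0386,0,0,0,0,1]

```text
t: 15.15
tool_pos: [0.5343, -0.154, 0.0727]
ee_rot: [[0.966, 0.257, -0.001], [0.257, -0.966, -0.0], [-0.001, -0.0, -1.0]]
wrist_force: [0.2, 1.5, 6.0]
grip_width: 0.0252
```

Request:
arm_command:
  plan:
    - [0.0014,-0.0048,0,0,0,0,1]
    - [0.0028,-0.0096,0,0,0,0,1]
    - [0.0041,-0.0145,0,0,0,0,1]
    - [0.0054,-0.0193,0,0,0,0,1]
    - [0.0067,-0.0242,0,0,0,0,1]
    - [0.008,-0.029,0,0,0,0,1]

```text
t: 15.9
tool_pos: [0.542, -0.1831, 0.0727]
ee_rot: [[0.967, 0.257, -0.001], [0.257, -0.967, -0.0], [-0.001, -0.0, -1.0]]
wrist_force: [-2.0, 0.8, 5.3]
grip_width: 0.0255
```

Run:
```python
from h import *
o=readout.get_obs(); u=np.array([-.258,.966,0]);n=np.array([.966,.258,0]);p=o['tool_pos'];F=o['wrist_force'];print(o['t'],p,'joint',-.0904-p@u,'perp',p@n,'F',F@u,F@n)
for a in([.4833,.0371],[.4935,-.0012],[.5033,-.0378],[.509,-.0592],[.5135,-.0764]): print(-.0904-u[:2]@a,n[:2]@a)
```

```text
15.9 [ 0.54204815 -0.18307242  0.07266499] joint 0.22629638383658146 perp 0.4763858327056138 F 1.3260024247440139 -1.7616689632870002
-0.0015471999999999847 0.4764396
0.0380822 0.4764114
0.0759662 0.47643539999999995
0.0981092 0.4764204
0.11588539999999999 0.47632979999999997
```

Request:
arm_command:
  plan:
    - [0.001,-0.0039,0,0,0,0,1]
    - [0.002,-0.0078,0,0,0,0,1]
    - [0.0031,-0.0117,0,0,0,0,1]
    - [0.0041,-0.0155,0,0,0,0,1]

```text
t: 16.4
tool_pos: [0.5462, -0.1985, 0.0727]
ee_rot: [[0.967, 0.257, -0.001], [0.257, -0.967, -0.0], [-0.001, -0.0, -1.0]]
wrist_force: [-1.7, 1.0, 5.8]
grip_width: 0.0253
```

Request:
arm_command:
  plan:
    - [0.0005,-0.0019,0,0,0,0,1]
    - [0.0008,-0.0029,0,0,0,0,1]

```text
t: 16.65
tool_pos: [0.547, -0.2015, 0.0727]
ee_rot: [[0.967, 0.257, -0.001], [0.257, -0.967, -0.0], [-0.001, 0.0, -1.0]]
wrist_force: [-0.8, 0.9, 5.0]
grip_width: 0.0254
```

Request:
arm_command:
  plan:
    - [0.0003,-0.001,0,0,0,0,1]
    - [0.0003,-0.001,0,0,0,0,1]

```text
t: 16.9
tool_pos: [0.5472, -0.2025, 0.0727]
ee_rot: [[0.967, 0.257, -0.001], [0.257, -0.967, -0.001], [-0.001, 0.0, -1.0]]
wrist_force: [-1.0, 0.1, 6.2]
grip_width: 0.0255
```

Request:
arm_command:
  plan:
    - [0.0003,-0.001,0,0,0,0,1]
    - [0.0003,-0.001,0,0,0,0,1]

```text
t: 17.15
tool_pos: [0.5475, -0.2035, 0.0727]
ee_rot: [[0.967, 0.257, -0.001], [0.257, -0.967, -0.001], [-0.001, 0.0, -1.0]]
wrist_force: [-0.2, 0.7, 5.6]
grip_width: 0.0254
```

Request:
arm_command:
  plan:
    - [0.0002,-0.001,0,0,0,0,1]
    - [0.0002,-0.001,0,0,0,0,1]

```text
t: 17.4
tool_pos: [0.5478, -0.2044, 0.0727]
ee_rot: [[0.967, 0.257, -0.001], [0.257, -0.967, -0.0], [-0.001, 0.0, -1.0]]
wrist_force: [-1.0, 0.4, 6.0]
grip_width: 0.0257
```

Request:
arm_command:
  plan:
    - [0.0003,-0.001,0,0,0,0,1]
    - [0.0003,-0.001,0,0,0,0,1]

```text
t: 17.65
tool_pos: [0.548, -0.2054, 0.0727]
ee_rot: [[0.967, 0.257, -0.001], [0.257, -0.967, -0.0], [-0.001, 0.0, -1.0]]
wrist_force: [-0.6, 0.5, 6.0]
grip_width: 0.0255
```

Request:
arm_command:
  plan:
    - [0.0003,-0.001,0,0,0,0,1]
    - [0.0003,-0.001,0,0,0,0,1]

```text
t: 17.9
tool_pos: [0.5483, -0.2065, 0.0727]
ee_rot: [[0.967, 0.257, -0.001], [0.257, -0.967, -0.0], [-0.001, 0.0, -1.0]]
wrist_force: [-0.9, 1.0, 6.1]
grip_width: 0.0255
```

Request:
arm_command:
  plan:
    - [0.0002,-0.001,0,0,0,0,1]
    - [0.0002,-0.001,0,0,0,0,1]

```text
t: 18.15
tool_pos: [0.5485, -0.2072, 0.0727]
ee_rot: [[0.967, 0.257, -0.001], [0.257, -0.967, -0.0], [-0.001, -0.0, -1.0]]
wrist_force: [-0.7, 1.1, 5.2]
grip_width: 0.0257
```

Request:
arm_command:
  plan:
    - [0.0003,-0.001,0,0,0,0,1]
    - [0.0003,-0.001,0,0,0,0,1]

```text
t: 18.4
tool_pos: [0.5487, -0.2078, 0.0727]
ee_rot: [[0.966, 0.257, -0.002], [0.257, -0.966, 0.001], [-0.002, -0.001, -1.0]]
wrist_force: [-1.6, 3.0, 6.7]
grip_width: 0.0258
```

Request:
arm_command:
  plan:
    - [0.0003,-0.001,0,0,0,0,1]
    - [0.0003,-0.001,0,0,0,0,1]
    - [0.0003,-0.001,0,0,0,0,1]

```text
t: 18.77
tool_pos: [0.5488, -0.2084, 0.0727]
ee_rot: [[0.966, 0.257, -0.002], [0.257, -0.966, 0.001], [-0.002, -0.002, -1.0]]
wrist_force: [-2.5, 4.5, 7.1]
grip_width: 0.0255
```

Request:
arm_command:
  plan:
    - [0.0002,-0.001,0,0,0,0,1]
    - [0.0002,-0.001,0,0,0,0,1]
    - [0.0002,-0.001,0,0,0,0,1]

```text
t: 19.15
tool_pos: [0.549, -0.209, 0.0727]
ee_rot: [[0.966, 0.257, -0.003], [0.257, -0.966, 0.002], [-0.002, -0.003, -1.0]]
wrist_force: [-3.3, 5.3, 7.5]
grip_width: 0.0251
```

The blue buffer is met gently, again at about 1.5 mm. The travel checks out: 250 mm plus pad lead of about 0.8 mm each way, so joint = -0.0912 - s. Now I'll go back and sweep the spot in reverse with fine steps.

Request:
arm_command:
  plan:
    - [-0.0013,0.0048,0,0,0,0,1]
    - [-0.0026,0.0096,0,0,0,0,1]
    - [-0.0039,0.0145,0,0,0,0,1]
    - [-0.0052,0.0193,0,0,0,0,1]
    - [-0.0065,0.0242,0,0,0,0,1]
    - [-0.0078,0.029,0,0,0,0,1]
    - [-0.0091,0.0338,0,0,0,0,1]
    - [-0.0104,0.0386,0,0,0,0,1]

```text
t: 20.15
tool_pos: [0.5391, -0.1718, 0.0727]
ee_rot: [[0.967, 0.256, -0.001], [0.256, -0.967, -0.001], [-0.001, 0.001, -1.0]]
wrist_force: [-0.4, -0.8, 6.1]
grip_width: 0.0255
```

Request:
arm_command:
  plan:
    - [-0.0013,0.0048,0,0,0,0,1]
    - [-0.0026,0.0096,0,0,0,0,1]
    - [-0.0039,0.0145,0,0,0,0,1]
    - [-0.0052,0.0193,0,0,0,0,1]
    - [-0.0065,0.0242,0,0,0,0,1]
    - [-0.0078,0.029,0,0,0,0,1]
    - [-0.0091,0.0338,0,0,0,0,1]
    - [-0.0104,0.0386,0,0,0,0,1]

```text
t: 21.15
tool_pos: [0.5287, -0.1332, 0.0726]
ee_rot: [[0.967, 0.256, -0.001], [0.256, -0.967, -0.001], [-0.001, 0.001, -1.0]]
wrist_force: [-0.7, -1.8, 6.2]
grip_width: 0.0259
```

Request:
arm_command:
  plan:
    - [-0.0013,0.0048,0,0,0,0,1]
    - [-0.0026,0.0096,0,0,0,0,1]
    - [-0.0039,0.0145,0,0,0,0,1]
    - [-0.0052,0.0193,0,0,0,0,1]
    - [-0.0065,0.0242,0,0,0,0,1]
    - [-0.0078,0.029,0,0,0,0,1]
    - [-0.0091,0.0338,0,0,0,0,1]
    - [-0.0104,0.0386,0,0,0,0,1]

```text
t: 22.15
tool_pos: [0.5184, -0.0945, 0.0726]
ee_rot: [[0.967, 0.256, -0.0], [0.256, -0.967, -0.001], [-0.001, 0.001, -1.0]]
wrist_force: [0.5, -2.3, 5.6]
grip_width: 0.0259
```

Request:
arm_command:
  plan:
    - [-0.0013,0.0048,0,0,0,0,1]
    - [-0.0026,0.0096,0,0,0,0,1]
    - [-0.0039,0.0145,0,0,0,0,1]
    - [-0.0052,0.0193,0,0,0,0,1]

```text
t: 22.65
tool_pos: [0.5133, -0.0751, 0.0727]
ee_rot: [[0.967, 0.257, -0.0], [0.257, -0.967, -0.001], [-0.001, 0.001, -1.0]]
wrist_force: [-0.1, -2.3, 5.1]
grip_width: 0.0252
```

Request:
arm_command:
  plan:
    - [-0.0005,0.0019,0,0,0,0,1]
    - [-0.001,0.0039,0,0,0,0,1]

```text
t: 22.9
tool_pos: [0.5122, -0.0713, 0.0727]
ee_rot: [[0.966, 0.257, -0.001], [0.257, -0.966, -0.001], [-0.001, 0.001, -1.0]]
wrist_force: [-0.9, -2.1, 5.6]
grip_width: 0.0254
```

Request:
arm_command:
  plan:
    - [-0.0005,0.0019,0,0,0,0,1]

```text
t: 23.02
tool_pos: [0.5117, -0.0694, 0.0727]
ee_rot: [[0.967, 0.257, -0.0], [0.257, -0.967, -0.001], [-0.001, 0.001, -1.0]]
wrist_force: [-0.8, -1.2, 5.0]
grip_width: 0.0253
```

Request:
arm_command:
  plan:
    - [-0.0005,0.0019,0,0,0,0,1]

```text
t: 23.15
tool_pos: [0.5112, -0.0675, 0.0727]
ee_rot: [[0.967, 0.257, -0.001], [0.257, -0.967, -0.001], [-0.001, 0.001, -1.0]]
wrist_force: [-0.5, -2.1, 5.3]
grip_width: 0.0258
```

Request:
arm_command:
  plan:
    - [-0.0005,0.0019,0,0,0,0,1]

```text
t: 23.28
tool_pos: [0.5108, -0.066, 0.0727]
ee_rot: [[0.967, 0.256, -0.0], [0.256, -0.967, -0.002], [-0.001, 0.002, -1.0]]
wrist_force: [-0.0, -5.1, 5.0]
grip_width: 0.0255
```

Request:
arm_command:
  plan:
    - [-0.0005,0.0019,0,0,0,0,1]

```text
t: 23.4
tool_pos: [0.5105, -0.0649, 0.0727]
ee_rot: [[0.967, 0.256, 0.0], [0.256, -0.967, -0.003], [-0.001, 0.003, -1.0]]
wrist_force: [1.8, -9.7, 4.7]
grip_width: 0.0256
```

Request:
arm_command:
  plan:
    - [-0.0005,0.0019,0,0,0,0,1]

```text
t: 23.52
tool_pos: [0.5102, -0.0638, 0.0727]
ee_rot: [[0.967, 0.255, 0.001], [0.255, -0.967, -0.005], [-0.0, 0.005, -1.0]]
wrist_force: [1.8, -10.3, 3.5]
grip_width: 0.0256
```

Request:
arm_command:
  plan:
    - [-0.0005,0.0019,0,0,0,0,1]

```text
t: 23.65
tool_pos: [0.5098, -0.0623, 0.0727]
ee_rot: [[0.967, 0.255, 0.001], [0.255, -0.967, -0.005], [-0.0, 0.005, -1.0]]
wrist_force: [2.4, -11.3, 3.5]
grip_width: 0.0258
```

Request:
arm_command:
  plan:
    - [-0.0005,0.0019,0,0,0,0,1]

```text
t: 23.78
tool_pos: [0.5093, -0.0603, 0.0727]
ee_rot: [[0.967, 0.255, 0.001], [0.255, -0.967, -0.005], [-0.0, 0.005, -1.0]]
wrist_force: [1.4, -9.9, 4.0]
grip_width: 0.0256
```

Request:
arm_command:
  plan:
    - [-0.0005,0.0019,0,0,0,0,1]

```text
t: 23.9
tool_pos: [0.5087, -0.0581, 0.0727]
ee_rot: [[0.967, 0.255, 0.001], [0.255, -0.967, -0.004], [-0.0, 0.004, -1.0]]
wrist_force: [1.7, -8.2, 3.7]
grip_width: 0.0256
```

Request:
arm_command:
  plan:
    - [-0.0005,0.0019,0,0,0,0,1]

```text
t: 24.02
tool_pos: [0.5082, -0.056, 0.0727]
ee_rot: [[0.967, 0.255, 0.001], [0.255, -0.967, -0.004], [-0.0, 0.004, -1.0]]
wrist_force: [1.7, -9.7, 2.9]
grip_width: 0.0253
```

Request:
arm_command:
  plan:
    - [-0.0005,0.0019,0,0,0,0,1]

```text
t: 24.15
tool_pos: [0.5076, -0.0541, 0.0727]
ee_rot: [[0.967, 0.255, 0.001], [0.255, -0.967, -0.004], [-0.0, 0.004, -1.0]]
wrist_force: [2.6, -8.9, 4.4]
grip_width: 0.0255
```

Request:
arm_command:
  plan:
    - [-0.0005,0.0019,0,0,0,0,1]

```text
t: 24.28
tool_pos: [0.5071, -0.0522, 0.0727]
ee_rot: [[0.967, 0.255, 0.001], [0.255, -0.967, -0.004], [-0.001, 0.004, -1.0]]
wrist_force: [1.0, -8.3, 3.8]
grip_width: 0.0255
```

Request:
arm_command:
  plan:
    - [-0.0005,0.0019,0,0,0,0,1]

```text
t: 24.4
tool_pos: [0.5066, -0.0503, 0.0727]
ee_rot: [[0.967, 0.255, 0.001], [0.255, -0.967, -0.004], [-0.001, 0.004, -1.0]]
wrist_force: [2.0, -8.0, 4.2]
grip_width: 0.0256
```

Request:
arm_command:
  plan:
    - [-0.0005,0.0019,0,0,0,0,1]

```text
t: 24.52
tool_pos: [0.5061, -0.0484, 0.0727]
ee_rot: [[0.967, 0.255, 0.001], [0.255, -0.967, -0.004], [-0.001, 0.004, -1.0]]
wrist_force: [0.8, -9.9, 2.8]
grip_width: 0.0259
```

Request:
arm_command:
  plan:
    - [-0.0005,0.0019,0,0,0,0,1]

```text
t: 24.65
tool_pos: [0.5056, -0.0465, 0.0727]
ee_rot: [[0.967, 0.255, 0.0], [0.255, -0.967, -0.004], [-0.001, 0.004, -1.0]]
wrist_force: [1.7, -9.4, 3.7]
grip_width: 0.0252
```

Request:
arm_command:
  plan:
    - [-0.0005,0.0019,0,0,0,0,1]

```text
t: 24.78
tool_pos: [0.505, -0.0444, 0.0727]
ee_rot: [[0.967, 0.255, 0.0], [0.255, -0.967, -0.004], [-0.001, 0.004, -1.0]]
wrist_force: [0.6, -6.6, 5.0]
grip_width: 0.0255
```

Request:
arm_command:
  plan:
    - [-0.0005,0.0019,0,0,0,0,1]

```text
t: 24.9
tool_pos: [0.5043, -0.0418, 0.0727]
ee_rot: [[0.967, 0.256, -0.0], [0.256, -0.967, -0.002], [-0.001, 0.002, -1.0]]
wrist_force: [-0.6, -4.0, 5.0]
grip_width: 0.0256
```

Request:
arm_command:
  plan:
    - [-0.0005,0.0019,0,0,0,0,1]

```text
t: 25.02
tool_pos: [0.5036, -0.0392, 0.0726]
ee_rot: [[0.967, 0.256, -0.001], [0.256, -0.967, -0.001], [-0.001, 0.001, -1.0]]
wrist_force: [-1.1, -2.0, 5.1]
grip_width: 0.0254
```

Request:
arm_command:
  plan:
    - [-0.0005,0.0019,0,0,0,0,1]

```text
t: 25.15
tool_pos: [0.5031, -0.037, 0.0726]
ee_rot: [[0.967, 0.257, -0.001], [0.257, -0.967, -0.001], [-0.001, 0.0, -1.0]]
wrist_force: [-1.2, -2.0, 5.8]
grip_width: 0.0253
```

Request:
arm_command:
  plan:
    - [-0.0005,0.0019,0,0,0,0,1]

```text
t: 25.28
tool_pos: [0.5026, -0.0351, 0.0727]
ee_rot: [[0.967, 0.257, -0.001], [0.257, -0.967, -0.001], [-0.001, 0.0, -1.0]]
wrist_force: [-1.4, -2.0, 6.0]
grip_width: 0.0256
```

The reverse sweep shows drag from y≈-0.0667 to -0.0395, against -0.0385 to -0.0637 going forward. Averaging the two directions puts the middle at TCP y≈-0.0518 (joint ≈0.090). I'll move there, then relax the load.

Request:
arm_command:
  plan:
    - [0.001,-0.0036,0,0,0,0,1]
    - [0.0019,-0.0072,0,0,0,0,1]
    - [0.0029,-0.0108,0,0,0,0,1]
    - [0.0038,-0.0143,0,0,0,0,1]
    - [0.0048,-0.0178,0,0,0,0,1]
    - [0.0051,-0.019,0,0,0,0,1]
    - [0.0051,-0.019,0,0,0,0,1]

```text
t: 26.15
tool_pos: [0.5071, -0.0521, 0.0727]
ee_rot: [[0.966, 0.258, -0.002], [0.258, -0.966, 0.003], [-0.002, -0.004, -1.0]]
wrist_force: [-3.4, 5.8, 8.5]
grip_width: 0.0256
```

Request:
arm_command:
  plan:
    - [-0.0002,0.0008,0,0,0,0,1]
    - [-0.0002,0.0008,0,0,0,0,1]
    - [-0.0002,0.0008,0,0,0,0,1]

```text
t: 26.52
tool_pos: [0.5071, -0.0521, 0.0727]
ee_rot: [[0.966, 0.257, -0.002], [0.257, -0.966, 0.002], [-0.001, -0.002, -1.0]]
wrist_force: [-4.1, 2.8, 8.0]
grip_width: 0.0259
```

Request:
arm_command:
  plan:
    - [-0.0002,0.0008,0,0,0,0,1]
    - [-0.0002,0.0008,0,0,0,0,1]
    - [-0.0002,0.0008,0,0,0,0,1]

```text
t: 26.9
tool_pos: [0.5071, -0.052, 0.0727]
ee_rot: [[0.966, 0.257, -0.001], [0.257, -0.966, 0.0], [-0.001, -0.001, -1.0]]
wrist_force: [-3.4, -0.6, 5.9]
grip_width: 0.0256
```

Request:
arm_command:
  plan:
    - [0,0,0,0,0,0,1]
    - [0,0,0,0,0,0,1]
    - [0,0,0,0,0,0,1]
  newtons: 8

```text
t: 27.28
tool_pos: [0.5072, -0.0519, 0.0726]
ee_rot: [[0.966, 0.257, -0.001], [0.257, -0.966, 0.0], [-0.001, -0.001, -1.0]]
wrist_force: [-1.3, 0.2, 6.1]
grip_width: 0.0259
```

Unloaded at y = -0.0519. I'll open and lift straight up.

Request:
arm_command:
  plan:
    - [0,0,0,0,0,0,0.6]
    - [0,0,0,0,0,0,0.4]
    - [0,0,0,0,0,0,0.3]
    - [0,0,0,0,0,0,0.3]
    - [0,0,0.01,0,0,0,0.3]
    - [0,0,0.03,0,0,0,0.3]
    - [0,0,0.06,0,0,0,0.3]
    - [0,0,0.09,0,0,0,0.3]

```text
t: 28.28
tool_pos: [0.508, -0.0522, 0.1654]
ee_rot: [[0.966, 0.257, 0.002], [0.257, -0.966, -0.0], [0.002, 0.001, -1.0]]
wrist_force: [-0.0, -0.4, 0.3]
grip_width: 0.0611
```

Request:
arm_command:
  plan:
    - [0,0,0.02,0,0,0,0.3]
    - [-0.003,0.001,0.04,0,0,0,0.3]
    - [-0.007,0.013,0.04,0,0,0,0.3]
    - [-0.007,0.013,0.04,0,0,0,0.3]
    - [-0.007,0.013,0.04,0,0,0,0.3]

```text
t: 28.9
tool_pos: [0.5002, -0.0389, 0.2013]
ee_rot: [[0.966, 0.257, -0.002], [0.257, -0.966, 0.0], [-0.002, -0.001, -1.0]]
wrist_force: [0.1, -0.8, -0.0]
grip_width: 0.0617
```

Run:
```python
from h import *
o=readout.get_obs(); print(o['t'],o['tool_pos'],o['wrist_force'],o['grip_width'])
c=cam('wrist','w2.png')
im=c['color'];hsv=cv2.cvtColor(im,cv2.COLOR_RGB2HSV)
m=cv2.inRange(hsv,np.array((18,120,90)),np.array((32,255,255)));m[:140]=0;m[240:]=0
x,y,w,h=cv2.boundingRect(max(cv2.findContours(m,0,1)[0],key=cv2.contourArea));print('yel',x,y,w,h)
p=wray(o,c,x+w/2,y+h/2+1.5,.062); u=np.array([-.258,.966,0]); print(p,'joint by vision',-.0912-p@u)
```

```text
28.9 [ 0.500232   -0.03889909  0.20133683] [ 0.08140205 -0.83293363 -0.01469267] 0.06165130568506166
yel 262 152 63 75
[ 0.507675   -0.05144985  0.062     ] joint by vision 0.0894807046909333
```

View pics/w2.png

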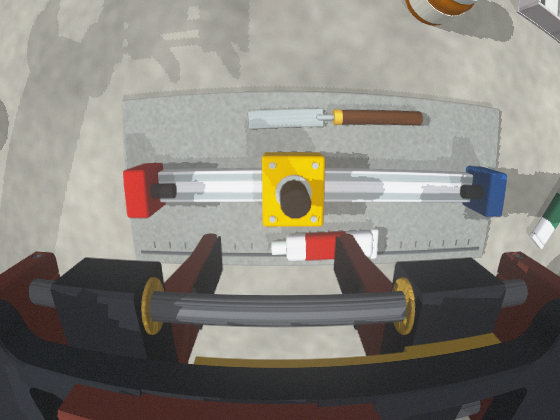

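The wrist view shows the carriage standing free at about (293,189), joint ≈0.0895 by vision against ≈0.090 by touch. The knife and red tube are where they were, and the gripper is clear. I'll hand in.

```bash
python3 -c "
from h import *
print(manip.close_job())"
```

```text
the job is handed in; nothing more can be done
None
```

The carriage is standing free on the tight spot, at joint about 0.090, and the job is handed in at about 29 s of the 72 s allowed.

- **Buffers:** I slid the carriage onto the red buffer, then stroked it the full travel onto the blue one. Each was pressed only about 1.5 mm, with about 6 N at the wrist. The two touch positions were 1.6 mm further apart than the rail's 250 mm allows; I put this down to the gripper leading the carriage slightly under load.
- **Tight spot:** It took 8 to 11 N to slide, and it was the only drag I found. I checked it in both directions. The forward and reverse edges differed by 1 to 3 mm, so I averaged them; the different ways of working out the middle agree to about 1 mm.
- **Last checks:** I took the load off before letting go, and the wrist force was near zero after lifting clear. The wrist camera puts the carriage at joint 0.0895, and the knife and red tube look unmoved. I took no new picture of the tape, green tube or mug, but the arm went nowhere near them.

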